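# Tamp the cocked nuts level in the parts tray under the pick-to-light rail

## Robot

A 7-joint arm with a two-finger parallel gripper is mounted at the origin on the work surface. World frame = base frame: x ahead of the robot, y to its left, z up, the work surface at z = 0. Lengths are in mm, angles in rad, forces in N, time in s.
With the tool pointing down it reaches from about 350 to 900 mm from the base axis. Payload 7.2 kg.
Tool frame: the origin (TCP) lies at the very end of the fingers, on their centre line; the grasp point (between the pads) lies 19 mm behind it; z points along the fingers, y is the line along which they close (so a half turn about z gives the same grasp; the last joint's range is limited). The gripper opens to 88 mm and grips with 3 to 60 N. Pads are 20 mm wide; open, the fingers measure 115 mm over their backs; the gripper's body (75 mm by 178 mm) begins 61 mm behind the grasp point.
Start: joints at [-1.185, 0.411, -0.013, 1.596, 0.006, 1.134, -0.082], TCP at [273.999, 561.741, 222.653] pointing down, gripper open.
Joint ranges: [-2.95, 2.95], [-0.29, 1.99], [-1.47, 1.44], [0.14, 2.54], [-1.03, 4.17], [0.13, 1.85], [-2.86, 2.86]. Speed limits (rad/s): [2.39, 2.39, 3.01, 3.01, 3.14, 3.14, 3.14].

## Interface

Orientations are given as [roll, pitch, yaw] about the fixed x, y, z axes, in that order (R = Rz(yaw) Ry(pitch) Rx(roll)).
In Python, from rig import robot, claw, monitor, imaging, spotter gives the robot as it stands. Calls block until the motion is done:
- robot.reach(position, orientation): joint-space move of the TCP to a pose.
- robot.movel(position, rotation=None, vel=150): straight line of the TCP; rotation=None keeps the orientation; vel is the mean speed in mm/s.
- robot.goto_joints(angles): joint-space move.
- claw.ungrasp() and claw.clamp(): open the fingers fully, or close them until they stop; the grip force is fixed at half the most.
- robot.wait(seconds).
- robot.inverse_kinematics(position, orientation): joint angles nearest the present ones, or None.
- monitor.sense(): the state.
- imaging.camera(name): name is "scene" or "top"; returns a dict with "image" (400x640x3 uint8, blue, green, red), "z_map" (400x640 float32, mm along the optical axis (not along the pixel's ray), 0 where there is no reading), "K" (3x3 intrinsics, pixels), "D" ([k1, k2, p1, p2, k3] as OpenCV has them; the pictures are not rectified), "camera_from_world" (4x4, takes a point from world to camera coordinates). Camera axes: x right, y down, z forward; pixel columns grow to the right and rows downward; lengths in mm; the calibration is good to about 2 mm. A picture is of the moment at which its call begins.
A pose or a line that the arm cannot do raises robot.PlanningError and nothing moves.
- robot.sign_off(): hands the job in; it is judged then, once.
Trained networks look in a picture, given as the dict that the camera call returned (one of the last four; its "shot" number tells which), for a name from the list of things; names that differ only in an ending like _2 or _b are one class to them, and where a whole thing is asked for, a point or a joint stands for the part that bears it (a point fixed in the world has none). Each returns a list of dicts, best first, with "p" (0 to 1); they miss things now and then, are a little off and sometimes report something else, mostly with a low value. They report only what shows in the picture. A call takes as long as a camera call. They do not tell look-alikes from the thing itself.
- spotter.boxes_of(picture, target): "extent" ([left, top, right, bottom] in pixels, round what is visible of it).
The state is a dict: "time": time; "joint_positions": joint angles; "qd": joint speeds; "joint_torque": joint torques, N m; "position": TCP position; "orientation": TCP orientation; "force": force on the tool from outside, world axes, zero at the start; "moment": the same for the moment, N m; "opening": finger opening in mm; "grasp_force": force on a finger pad.
Only numpy, scipy, OpenCV 4.12 (cv2) and the standard library are available. Lean on these libraries where they do the work, as an engineer would, in place of code of your own. Each camera call takes 0.05 s, during which the arm holds its last target. There are 200 camera calls.

## Task

The nuts tipped into the parts tray under the pick-to-light rail lie cocked on edge and stick up over its rim. Tamp them down with the hand tamper until every nut in the tray lies flat on its floor, bedding them with a firm push of about 15 N and never more than 35 N, and touching the nuts only with the tamper. Then stand the tamper upright on its mat again; do not strike the rack, and leave the other things on the bench where they are.

Things in the scene. Friction and masses are not known exactly. Their poses are not given: they have to be found in the camera images.
- nut_tray_in (a point): centre of the inner floor of the nut tray: open blue plastic, inside 76 mm (x) by 132 mm (y) and 28 mm deep from floor to rim, walls and floor 3 mm thick, fixed on the rack. x points away from the robot at zero yaw, y along its length, z up. It holds eight nuts. The same tray in the other bay holds flat washers, already level.
- rack: fixed pick-to-light rack. Origin: centre of the underside of its base sheet (130 x 470 x 6 mm); axes parallel to the nut tray's. Its bays at y = +78 and -78 mm hold the two trays, either way round, 6 mm above the bench. Posts 30 mm square stand at y = +-215 mm; over the trays runs the rail, a 30 mm square bar along y at x = 0, 245 to 275 mm above the bench.
- nut1_mid (a point): centre (half-way up) of a plain oiled steel hexagon nut: 30 mm across flats, 34.6 mm across corners, 16 mm high, 64 g; z is the thread axis. Lying flat its centre is 8 mm above the tray floor. Three of the eight nuts lie cocked, the other five flat.
- nut2_mid (a point): another such nut. A cocked nut leans at about 47 degrees, its low edge by an end wall of the tray, its other side propped on the next nut: centre about 16 mm and top about 33 mm above the tray floor, 5 mm over the rim.
- nut3_mid (a point): another such nut. Each row has slack: a cocked nut pushed straight down on its high side shoves the next nuts 7 mm along the tray and drops flat; this takes about 3 to 15 N for each cocked nut.
- nut4_mid (a point): another such nut.
- nut5_mid (a point): another such nut.
- nut6_mid (a point): another such nut.
- nut7_mid (a point): another such nut.
- nut8_mid (a point): another such nut.
- tamper_grip (a point): centre of the hand tamper's flat-sided wooden grip, where to hold it. The grip is 26 mm wide (y), 30 mm thick (x) and 70 mm long along this point's z, which points up along the grip towards its free end; the grip leans back 35 degrees from vertical towards the tamper's -x. In the tamper's own level frame it lies 31.3 mm to -x of tamper_sole and 79.4 mm above it.
- tamper_sole (a point): centre of the underside of the tamper's flat steel sole, 62 mm (x) by 52 mm (y) by 10 mm thick; z points up. A 15 mm round stem rises from the sole's top, 18 mm to +x of the centre, sloping back into the grip. The tamper weighs about 360 g, mostly in the sole, and starts standing on its sole on the mat.
- mat_top (a point): centre of the upper face of the thin black rubber mat, 120 x 110 x 3 mm, fixed on the bench.
- hex_bolt: hexagon bolt standing on its head: 75 mm tall, 35 mm over the head; origin at its underside. A bystander, to be left alone.
- socket_deep: deep steel socket standing upright: 39 mm diameter, 78 mm tall; origin at its underside. A bystander, to be left alone.
- socket_short: short steel socket standing upright: 43 mm diameter, 46 mm tall; origin at its underside. A bystander, to be left alone.
- wrench: flat wrench lying on the bench, 200 mm along its x; origin at its underside. A bystander, to be left alone.
- screwdriver: screwdriver lying on the bench, 210 mm along its x; origin at its underside. A bystander, to be left alone.
Not all that is in view belongs to the job. What is shaped like the part that bears tamper_grip but green or yellow is not meant.

How it is judged:
By the outcome, as a careful person would: the job done as asked, in the order asked, and still so for the second after the job is handed in, with the robot touching nothing.
It also fails if it takes over 67 s, if anything falls off the work surface, if the arm or the gripper's body presses on something with over 40 N, if the wrist force passes 120 N, or if a joint passes its speed limit or range.

## Working session

There is one attempt and no reset: what is moved stays moved. The work goes in short steps, each a Python script; the robot and the scene stay as the last script left them, time stands still between calls to the robot, and variables do not carry over. Pictures are saved under pics/ and viewed, at most 10 in all, crops included, and the job is handed in when it is done.

```bash
mkdir -p pics; ls
cat > h.py <<'E'
import numpy as np, cv2
from rig import robot, claw, monitor, imaging, spotter
from scipy.spatial.transform import Rotation as R
def cloud(p):
    z=p["z_map"]; h,w=z.shape
    u,v=np.meshgrid(np.arange(w),np.arange(h))
    n=cv2.undistortPoints(np.stack([u,v],-1).reshape(-1,1,2).astype(np.float64),p["K"],np.array(p["D"],float)).reshape(h,w,2)
    c=np.dstack([n*z[...,None],z]).reshape(-1,3)
    T=np.linalg.inv(p["camera_from_world"])
    W=(c@T[:3,:3].T+T[:3,3]).reshape(h,w,3); W[z==0]=np.nan
    return W
E
python3 - <<'E'
from h import *
for n in("scene","top"):
    p=imaging.camera(n); cv2.imwrite(f"pics/{n}0.png",p["image"]); np.savez(f"{n}0.npz",W=cloud(p),im=p["image"],T=p["camera_from_world"],K=p["K"],D=p["D"])
    print(n,np.linalg.inv(p["camera_from_world"])[:3,3].round(),p["K"][0,0])
    for t in("tamper_grip","tamper_sole","rack","mat_top","hex_bolt","socket_deep","socket_short","wrench","screwdriver","nut1_mid"):
        try:
            for b in spotter.boxes_of(p,t)[:8]: print(t,np.round(b["extent"]),round(b["p"],2))
        except Exception as e: print(t,e)
s=monitor.sense();print(s["time"],s["orientation"],s["force"])
E
```

```text
pics
scene [ 835. -743. 1184.] 489.84715420093625
tamper_grip [183. 230. 226. 275.] 0.94
tamper_grip [186. 271. 213. 326.] 0.68
tamper_grip [211. 315. 254. 366.] 0.61
tamper_grip [271. 269. 303. 316.] 0.58
tamper_sole [210. 316. 256. 367.] 0.9
tamper_sole [181. 230. 225. 276.] 0.88
tamper_sole [267. 266. 306. 316.] 0.8
tamper_sole [185. 272. 218. 326.] 0.75
rack [333. 100. 463. 293.] 0.69
rack [344. 161. 356. 185.] 0.6
mat_top [260. 277. 320. 338.] 0.69
hex_bolt [344. 163. 356. 183.] 0.62
socket_short [359. 132. 373. 150.] 0.45
wrench [368.  97. 419. 122.] 0.76
screwdriver [308. 321. 360. 397.] 0.95
top [ 214.  -52. 1645.] 480.9671901024126
tamper_grip [392. 266. 408. 290.] 0.76
tamper_grip [425. 244. 444. 263.] 0.69
tamper_grip [437. 202. 455. 228.] 0.63
tamper_grip [385. 194. 403. 215.] 0.5
tamper_sole [393. 266. 410. 290.] 0.94
tamper_sole [389. 192. 406. 216.] 0.69
tamper_sole [423. 245. 445. 265.] 0.68
tamper_sole [437. 207. 450. 229.] 0.66
rack [211. 126. 366. 186.] 0.95
rack [384. 190. 408. 215.] 0.44
mat_top [376. 179. 416. 223.] 0.84
mat_top [388. 192. 404. 213.] 0.31
wrench [156. 199. 200. 239.] 0.51
screwdriver [394. 148. 445. 160.] 0.82
nut1_mid [250. 158. 261. 169.] 0.46
1.1 [ 3.14157197e+00 -4.29057667e-06  2.68783477e+00] [-0.41883031 -0.39244644  0.31878647]
```

Run:
```python
import cv2
a=cv2.imread("pics/scene0.png")[90:400,160:480]; cv2.imwrite("pics/a.png",cv2.resize(a,None,fx=1.9,fy=1.9,interpolation=2)[:600])
b=cv2.imread("pics/top0.png")[110:300,140:470]; cv2.imwrite("pics/b.png",cv2.resize(b,None,fx=2.4,fy=2.4,interpolation=2))
```

```text
(no output)
```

View pics/a.png

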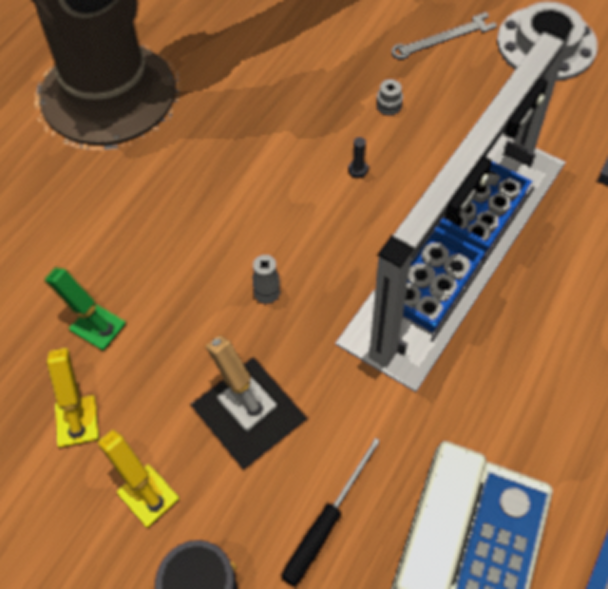

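View pics/b.png

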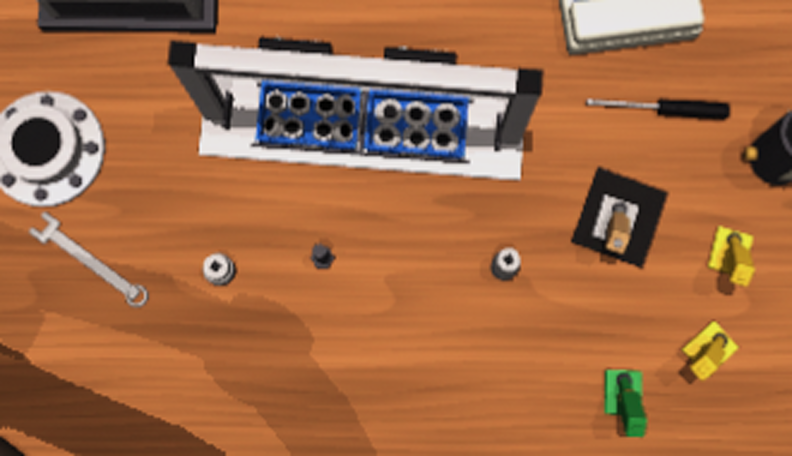

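The candidates for the tamper are:
- Wood and steel, on the black mat: scene (287,290), top (396,205).
- Green look-alike: scene (205,253), top (400,278).
- Yellow look-alikes: scene (200,300) and (232,340), top (446,216) and (435,255).

I choose the wood and steel one on the mat. The nut tray is the left (+y) one in the top view, with 2×4 nuts.

Run:
```python
from h import *
S={n:np.load(n+"0.npz") for n in("scene","top")}
def pts(n,box,f):
    d=S[n];l,t,r,b=box;W=d["W"][t:b,l:r].reshape(-1,3);I=cv2.cvtColor(d["im"][t:b,l:r],cv2.COLOR_BGR2HSV).reshape(-1,3).astype(int)
    m=f(W,I)&np.isfinite(W[:,0]);return W[m]
def rect(P): 
    (c,s,a)=cv2.minAreaRect(P[:,:2].astype(np.float32));return np.round(c,1),np.round(s,1),round(a,1)
bx={"scene":((250,255,330,345),(320,90,480,300)),"top":((370,170,425,230),(195,110,375,195))}
for n in S:
    mb,rb=bx[n];print(n)
    print(" bench z",np.nanmedian(pts(n,mb,lambda W,I:(W[:,2]<30)&(I[:,1]>120)&(I[:,2]>80))[:,2]))
    P=pts(n,mb,lambda W,I:(I[:,2]<60)&(W[:,2]<12)); print(" mat",rect(P),len(P),P[:,2].mean(),P[:,2].std())
    P=pts(n,mb,lambda W,I:(I[:,1]<60)&(I[:,2]>120)&(W[:,2]<25)&(W[:,2]>5)); print(" sole",rect(P),len(P),P.mean(0),P[:,2].std())
    P=pts(n,mb,lambda W,I:(W[:,2]>55));c=P.mean(0);print(" grip",len(P),c,P.min(0),P.max(0),np.linalg.svd(P-c,full_matrices=False)[2][0])
    P=pts(n,rb,lambda W,I:(W[:,2]>262)&(W[:,2]<288)); print(" rail",rect(P),len(P),P.mean(0))
    P=pts(n,rb,lambda W,I:(I[:,0]>100)&(I[:,0]<130)&(I[:,1]>120)&(W[:,2]<60)); print(" blue",rect(P),len(P),P[:,2].min(),P[:,2].max())
    P=pts(n,rb,lambda W,I:(I[:,1]<50)&(I[:,2]>150)&(W[:,2]<14)); print(" base",rect(P),len(P),P[:,2].mean())
```

```text
scene
 bench z -0.7029776767508338
 mat (array([ 510.6, -366.4]), array([105.9, 117.7]), 69.8) 1160 2.6499624961671433 2.290807696960295
 sole (array([ 505.4, -357.3]), array([53. , 62.9]), 72.2) 254 [ 510.94587682 -362.47989962   12.11355536] 2.3684240710620226
 grip 355 [ 479.39445904 -351.81151867   91.24795234] [ 444.75543813 -368.11792747   55.98500782] [ 507.89261534 -329.16051969  121.07484461] [ 0.6250536  -0.21127387 -0.75144617]
 rail (array([654.6,   7.6]), array([464.6,  51.1]), 86.0) 2590 [649.44760582 -13.65006112 273.91932987]
 blue (array([647.5,   7.1]), array([301.5,  83.7]), 86.2) 942 2.3234436074628775 44.952072152588926
 base (array([586.4, 139.8]), array([304.1, 762.4]), 9.2) 2122 5.803360783494606
top
 bench z 0.38341891070285783
 mat (array([ 508.4, -364.5]), array([106.6, 118. ]), 70.0) 662 2.9826990525957 3.7101213934067627
 sole (array([ 501.2, -357.2]), array([51.5, 60.8]), 72.1) 115 [ 509.06089752 -351.32082958   13.56018274] 3.7346143148851185
 grip 140 [ 470.70042281 -345.15518078   98.36989762] [ 443.10362159 -366.82757129   55.35766356] [ 505.16829855 -328.26320902  120.30420307] [-0.70653918  0.17179207  0.68650555]
 rail (array([651. ,   9.3]), array([461.8,  53.3]), 86.3) 2010 [644.33503238   8.3357639  275.00626505]
 blue (array([642.3,  10.3]), array([299.4,  89.7]), 86.1) 900 -1.2828889653314945 46.72422571824018
 base (array([658.6,   8.7]), array([468. , 167.4]), 85.6) 1420 5.619676261806394
```

Run:
```python
import cv2,numpy as np
a=cv2.imread("pics/scene0.png"); t=cv2.imread("pics/top0.png")
f=lambda i,s:cv2.resize(i,s,interpolation=2)
cv2.imwrite("pics/c.png",np.hstack([f(a[255:345,250:335],(400,424)),f(t[170:230,370:425],(390,424))]))
```

```text
(no output)
```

View pics/c.png

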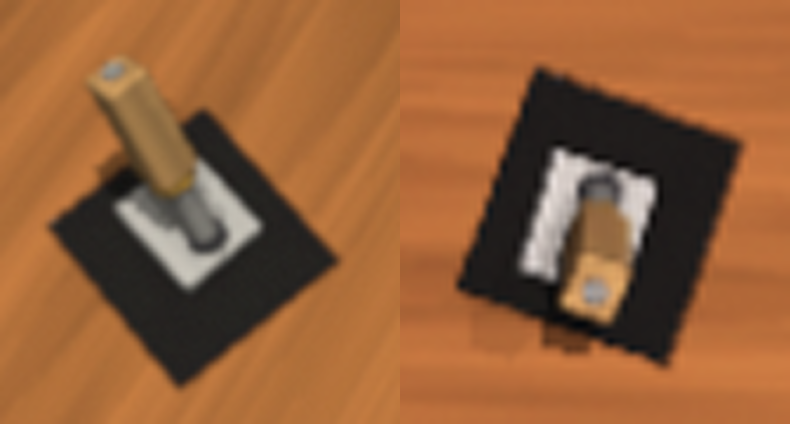

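The crop shows the wooden grip and steel sole standing on the black mat, with the grip leaning towards the robot and slightly to +y. That confirms the choice. Next I refine the poses by matching model outlines, then go to the pre-grasp.

```bash
cat >> h.py <<'E'
def project(d,P):
    T=d["T"]; r=cv2.Rodrigues(T[:3,:3])[0]
    return cv2.projectPoints(np.asarray(P,float),r,T[:3,3].copy(),d["K"],np.array(d["D"],float))[0].reshape(-1,2)
def pose2(p,P):
    P=np.asarray(P,float);Q=P.copy();Q[...,:2]=P[...,:2]@R.from_euler('z',p[2]).as_matrix()[:2,:2].T+np.array(p[:2]);return Q
def rectl(cx,cy,sx,sy,z,n=60):
    c=np.array([[-1,-1],[1,-1],[1,1],[-1,1],[-1,-1]])*[sx/2,sy/2]+[cx,cy]
    L=np.vstack([np.linspace(c[i],c[i+1],n) for i in range(4)]);return np.c_[L,np.full(len(L),z)]
MODEL={"rack":np.vstack([rectl(0,0,130,470,6,120),rectl(0,78,82,138,37),rectl(0,-78,82,138,37),rectl(0,0,30,460,275,100)]),
 "mat":rectl(0,0,120,110,3),"sole":rectl(0,0,62,52,13)}
def toolR(yaw,lean=np.radians(35)):
    z=np.array([np.sin(lean),0,-np.cos(lean)]);y=np.array([0,1,0.])
    return R.from_euler('z',yaw)*R.from_matrix(np.c_[np.cross(y,z),y,z])
def rpy(r): return r.as_euler('xyz')
E
cat > fit.py <<'E'
from h import *
from scipy.optimize import differential_evolution as de
S={n:dict(np.load(n+"0.npz")) for n in("scene","top")}
g0={"rack":(650,8.5,-.067),"mat":(509.5,-365.5,-.35),"sole":(503,-357,-.32)}
out={}
for n,d in S.items():
    g=cv2.GaussianBlur(d["im"],(0,0),0.8).astype(np.float32)
    m=np.sqrt(sum(cv2.Sobel(g,cv2.CV_32F,*a).max(2)**2*0+np.abs(cv2.Sobel(g,cv2.CV_32F,*a)).max(2)**2 for a in((1,0),(0,1))))
    m=np.minimum(m,150)
    for k,c in g0.items():
        def cost(p):
            q=project(d,pose2(p,MODEL[k])).astype(np.float32)
            return -cv2.remap(m,q[:,:1],q[:,1:],1).mean()
        r=de(cost,[(c[0]-12,c[0]+12),(c[1]-8,c[1]+8),(c[2]-.06,c[2]+.06)],seed=1,popsize=12,maxiter=60)
        out[n,k]=r.x;print(n,k,r.x[:2].round(1),round(np.degrees(r.x[2]),2),round(-r.fun,1))
import pickle;pickle.dump(out,open("fit.pkl","wb"))
E
python3 fit.py
python3 - <<'E'
from h import *
import pickle
o=pickle.load(open("fit.pkl","rb")); ims=[]
for n,(l,t,r,b) in {"scene":(250,90,480,345),"top":(190,110,430,235)}.items():
    d=dict(np.load(n+"0.npz"));k=3;im=cv2.resize(d["im"],None,fx=k,fy=k,interpolation=2)
    for key in MODEL:
        for q in project(d,pose2(o[n,key],MODEL[key])): cv2.circle(im,tuple(int(v) for v in (q+.5)*k-.5),0,(0,0,255) if key!="mat" else (0,255,255),-1)
    ims.append(im[t*k:b*k,l*k:r*k])
w=max(i.shape[1] for i in ims)
c=np.vstack([cv2.copyMakeBorder(i,0,0,0,w-i.shape[1],0) for i in ims])
cv2.imwrite("pics/fit.png",cv2.resize(c,(int(c.shape[1]*600/c.shape[0]),600),interpolation=cv2.INTER_AREA))
robot.reach([420,60,430],rpy(toolR(-.1)))
s=monitor.sense();print(s["time"],s["position"],s["joint_positions"])
E
```

```text
scene rack [646.5   9.5] -4.71 120.1
scene mat [ 512.9 -366.9] -20.86 144.3
scene sole [ 504.8 -359.2] -20.74 139.8
top rack [641.7   8.7] -4.6 139.5
top mat [ 506.9 -364. ] -20.29 150.0
top sole [ 503.3 -357.5] -16.06 148.6Traceback (most recent call last):
  File "<stdin>", line 12, in <module>
rig.PlanningError: the arm cannot take that pose within its joint ranges
```

View pics/fit.png

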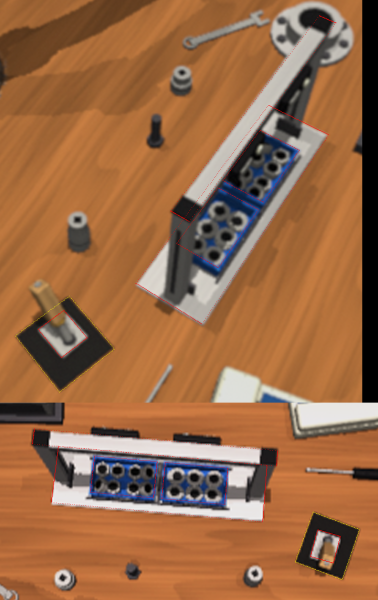

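The red outlines lie on the base sheet, trays, rail, mat and sole in both views. I'll average the two fits, then check reachability.

```bash
cat >> h.py <<'E'
RACK=(644.1,9.1,np.radians(-4.65)); MAT=(509.9,-365.5,np.radians(-20.6)); SOLE0=(504,-358.3,np.radians(-18.5))
DOWN=4.  # hold this much below grip centre
def tcp(sole,z,yaw,back=0.):
    "TCP pose for sole centre (x,y), height z, tamper yaw; back: retreat along grip"
    r=toolR(yaw); g=np.array([sole[0],sole[1],z])+R.from_euler('z',yaw).apply([-31.3,0,79.4])
    return list(g+r.as_matrix()[:,2]*(19+DOWN-back)), list(rpy(r))
def tray(x,y): return pose2(RACK,[[x,78+y,0]])[0,:2]
E
python3 - <<'E'
from h import *
def ik(n,p,o):
    q=robot.inverse_kinematics(p,o); print(n,np.round(p),None if q is None else np.round(q,2))
for b in(0,60,100): ik(f"grasp back{b}",*tcp(SOLE0[:2],3,SOLE0[2],b))
for z in(25,45,60,90,120):
  for y in(-38,38): ik(f"tray {y} z{z}",*tcp(tray(0,y),z,RACK[2]))
for x in(-100,-150,-200): ik(f"front{x}",*tcp(tray(x,0),90,RACK[2]))
ik("via",[430,0,400],[np.pi,0,np.pi]); 
for z in(60,90,130): ik(f"mat z{z}",*tcp(MAT[:2],z,MAT[2]))
# tray heights
for n in("scene","top"):
    W=np.load(n+"0.npz")["W"].reshape(-1,3);W=W[np.isfinite(W[:,0])&(W[:,2]<60)]
    L=(W[:,:2]-RACK[:2])@R.from_euler('z',RACK[2]).as_matrix()[:2,:2]-[0,78]
    print(n)
    for x0 in range(-36,36,12): print(x0,[int(np.percentile(W[m,2],85)) if (m:=(L[:,0]>=x0)&(L[:,0]<x0+12)&(L[:,1]>=y0)&(L[:,1]<y0+12)).sum()>3 else -1 for y0 in range(-66,66,12)])
E
```

```text
grasp back0 [ 487. -353.   64.] [ 1.32  0.56 -0.8   2.25  2.17  0.2  -0.17]
grasp back60 [ 454. -342.  113.] [ 1.52  0.46 -0.99  2.29  1.6   0.16  0.4 ]
grasp back100 [ 432. -334.  145.] [ 1.76  0.44 -1.23  2.29  1.18  0.22  0.83]
tray -38 z25 [629.  50.  86.] [-0.06  0.41 -0.25  2.22  1.82  0.3  -0.51]
tray 38 z25 [635. 126.  86.] [-0.69  0.44  0.32  2.2   1.72  0.15 -0.62]
tray -38 z45 [629.  50. 106.] [-0.38  0.36  0.14  2.23  1.75  0.15 -0.49]
tray 38 z45 [635. 126. 106.] [-0.59  0.39  0.2   2.18  1.43  0.21 -0.31]
tray -38 z60 [629.  50. 121.] [-0.35  0.33  0.09  2.22  1.5   0.17 -0.23]
tray 38 z60 [635. 126. 121.] [-0.8   0.39  0.45  2.19  1.09  0.13  0.02]
tray -38 z90 [629.  50. 151.] [-0.45  0.27  0.21  2.21  1.    0.16  0.27]
tray 38 z90 [635. 126. 151.] [-0.77  0.32  0.41  2.16  0.83  0.2   0.29]
tray -38 z120 [629.  50. 181.] [-0.6   0.22  0.38  2.19  0.59  0.2   0.69]
tray 38 z120 [635. 126. 181.] [-0.73  0.26  0.36  2.13  0.72  0.28  0.43]
front-100 [533.  96. 151.] [-0.81  0.14  0.37  2.39  1.26  0.26 -0.15]
front-150 [483. 100. 151.] [-0.84  0.06  0.29  2.48  1.31  0.
[... 248 characters left out ...]
6  0.37 -0.83  2.18  0.82  0.15  1.08]
mat z130 [ 493. -359.  191.] [ 1.01  0.21 -0.41  2.16 -0.37  0.21  2.18]
scene
-36 [-1, -1, -1, -1, -1, -1, -1, -1, -1, -1, -1]
-24 [29, -1, -1, 27, -1, 10, 23, 26, 36, -1, 36]
-12 [33, 38, 28, 26, 24, 9, 24, 26, 31, 35, 33]
0 [33, 37, -1, 26, 23, 17, 26, 24, 24, 25, 32]
12 [33, 39, 34, 26, 26, 24, 25, 26, 26, 27, 35]
24 [33, 36, 33, 26, 25, 24, 25, 25, 27, 24, 38]
top
-36 [30, 40, 35, 29, 27, 14, 26, 29, 34, 40, 29]
-24 [33, 41, 35, 28, 28, 10, 27, 29, 38, 39, 31]
-12 [33, 34, 26, 28, 22, 11, 21, 25, 29, 34, 28]
0 [28, 38, 36, 27, 24, 24, 27, 26, 25, 30, 26]
12 [31, 42, 37, 26, 28, 22, 28, 26, 24, 28, 29]
24 [38, 46, 41, 32, 37, 17, 33, 25, 35, 30, 33]
```

```bash
cat >> h.py <<'E'
DOWN=9.; LEAN=np.radians(28)
def tcp(sole,z,yaw,back=0.):
    r=toolR(yaw,LEAN); a=toolR(yaw).as_matrix()[:,2]
    g=np.array([sole[0],sole[1],z])+R.from_euler('z',yaw).apply([-31.3,0,79.4])+a*DOWN
    return list(g+r.as_matrix()[:,2]*(19-back)), list(rpy(r))
def st(m=""):
    s=monitor.sense();print(m,"t",round(s["time"],2),"p",np.round(s["position"],1),"F",np.round(s["force"],1),"M",np.round(s["moment"],2),"open",round(s["opening"],1),"gf",round(s["grasp_force"],1),"q",np.round(s["joint_positions"],2));return s
E
python3 - <<'E'
from h import *
robot.reach([400,60,400],[np.pi,0,np.pi-.4]); st("via")
p,o=tcp(SOLE0[:2],3,SOLE0[2],100); robot.reach(p,o); st("pre")
p,o=tcp(SOLE0[:2],3,SOLE0[2]); robot.movel(p,o,vel=90); st("at")
a=imaging.camera("scene")["image"];b=imaging.camera("top")["image"]
f=lambda i,s:cv2.resize(i,s,interpolation=2)
cv2.imwrite("pics/d.png",np.hstack([f(a[225:345,220:340],(400,400)),f(b[160:250,360:450],(400,400))]))
E
```

```text
via t 3.08 p [400.   60.9 399.7] F [-0.2  1.1 -0. ] M [ 0.04  0.01 -0.01] open 87.5 gf 0.0 q [-0.71 -0.12  0.39  1.81  0.05  1.45  0.85]
pre t 4.87 p [ 444.1 -337.2  146.9] F [-0.7 -0.2 -0.4] M [0.1  0.38 0.05] open 87.8 gf 0.0 q [ 0.86  0.21 -0.22  2.22 -0.42  0.27  2.29]Traceback (most recent call last):
  File "<stdin>", line 4, in <module>
rig.PlanningError: the arm cannot follow that straight line within its joint ranges
```

Run:
```python
import h
from h import *
robot.goto_joints([.66,.15,0,2.2,2.9,.3,-1.2]); st("flip")
for L in(35,40,45):
    h.LEAN=np.radians(L);print(L)
    for n,a in {"pre":(SOLE0[:2],3,SOLE0[2],100),"grasp":(SOLE0[:2],3,SOLE0[2]),"lift":(SOLE0[:2],110,SOLE0[2]),"front":(tray(-100,0),100,RACK[2]),"t-":(tray(0,-38),25,RACK[2]),"t-u":(tray(0,-38),55,RACK[2]),"t+":(tray(0,38),25,RACK[2]),"t+u":(tray(0,38),55,RACK[2])}.items():
        q=robot.inverse_kinematics(*tcp(*a)); print(n,None if q is None else np.round(q,2))
```

```text
flip t 7.79 p [ 522.6 -498.1  325.9] F [-0.1  0.3 -0. ] M [ 0.59  0.67 -0.01] open 87.5 gf 0.0 q [ 0.66  0.15 -0.    2.2   2.9   0.3  -1.2 ]
35
pre [ 1.76  0.47 -1.24  2.29  1.27  0.25  0.75]
grasp [ 0.89  0.45 -0.27  2.27  3.65  0.17 -1.74]
lift [ 1.66  0.51 -1.23  2.16  1.1   0.34  0.89]
front [ 0.03  0.18 -0.53  2.33  1.32  0.41 -0.17]
t- [-0.43  0.42  0.19  2.24  2.2   0.15 -0.95]
t-u [-0.33  0.35  0.07  2.22  1.62  0.17 -0.35]
t+ [-0.23  0.45 -0.24  2.17  1.64  0.38 -0.46]
t+u [-0.21  0.39 -0.26  2.15  1.45  0.38 -0.26]
40
pre [ 1.32  0.26 -0.63  2.39  3.97  0.16 -2.01]
grasp [ 0.87  0.47 -0.23  2.33  3.57  0.33 -1.65]
lift [ 1.69  0.51 -1.23  2.22  1.49  0.25  0.53]
front [ 0.03  0.19 -0.58  2.39  1.64  0.47 -0.51]
t- [-0.36  0.43  0.09  2.3   2.44  0.31 -1.2 ]
t-u [-0.49  0.36  0.24  2.29  2.39  0.22 -1.15]
t+ [-0.26  0.46 -0.22  2.22  1.95  0.46 -0.79]
t+u [-0.22  0.41 -0.28  2.21  1.79  0.44 -0.61]
45
pre [ 1.12  0.27 -0.37  2.47  3.82  0.37 -1.83]
grasp [ 0.91  0.51 -0.24  2.38  3.51  0.49 -1.55]
lift [ 1.18  0.28 -0.55  2.31  3.86  0.19 -1.94]
front [ 0.09  0.23 -0.68  2.44  1.87  0.59 -0.76]
t- [-0.14  0.46 -0.2   2.34  2.42  0.53 -1.14]
t-u [-0.22  0.38 -0.1   2.33  2.36  0.44 -1.1 ]
t+ [-0.28  0.49 -0.23  2.28  2.15  0.58 -1.01]
t+u [-0.26  0.42 -0.26  2.26  2.03  0.54 -0.88]
```

```bash
sed -i 's/LEAN=np.radians(28)/LEAN=np.radians(45)/' h.py
python3 - <<'E'
from h import *
p,o=tcp(SOLE0[:2],3,SOLE0[2],90); robot.reach(p,o); st("pre")
p,o=tcp(SOLE0[:2],3,SOLE0[2]); robot.movel(p,o,vel=90); st("at")
a=imaging.camera("scene")["image"];b=imaging.camera("top")["image"]
f=lambda i,s:cv2.resize(i,s,interpolation=2)
cv2.imwrite("pics/d.png",np.hstack([f(a[225:345,220:340],(400,400)),f(b[160:250,360:450],(400,400))]))
E
```

```text
pre t 8.83 p [ 432.2 -335.1  126. ] F [-0.1 -0.1  0. ] M [0.22 0.57 0.03] open 88.1 gf 0.0 q [ 1.09  0.29 -0.35  2.46  3.77  0.39 -1.78]
at t 9.98 p [ 491.7 -354.4   61.9] F [ 0.4  0.8 -0.1] M [ 0.23  0.65 -0.06] open 88.0 gf 0.0 q [ 0.89  0.5  -0.23  2.38  3.52  0.49 -1.57]
```

View pics/d.png

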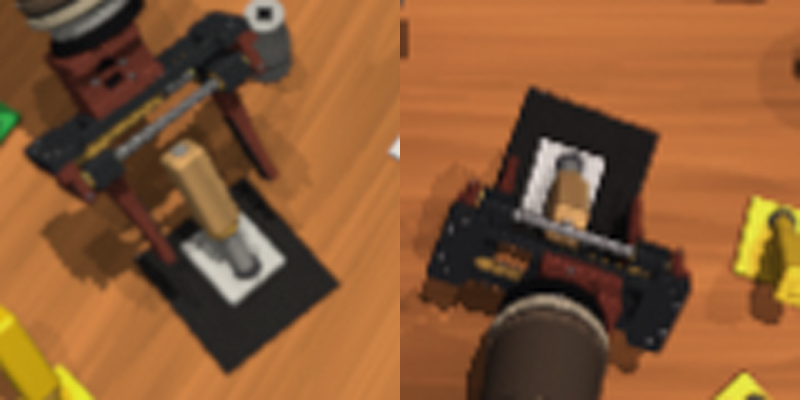

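The fingers straddle the wooden grip on both sides, and the socket is clear. Clamping and lifting now.

Run:
```python
from h import *
claw.clamp(); st("clamp")
p,o=tcp(SOLE0[:2],103,SOLE0[2]); robot.movel(p,o,vel=100); st("lift")
for n in("scene","top"):
    c=imaging.camera(n); np.savez(n+"1.npz",W=cloud(c),im=c["image"],T=c["camera_from_world"],K=c["K"],D=c["D"])
    d=dict(np.load(n+"1.npz")); k=4
    q0=project(d,pose2(SOLE0,rectl(0,0,62,52,110))); c0=q0.mean(0).astype(int)
    im=cv2.resize(c["image"],None,fx=k,fy=k,interpolation=2)
    for z,col in((100,(0,0,255)),(110,(0,255,0))):
        for q in project(d,pose2(SOLE0,rectl(0,0,62,52,z))): cv2.circle(im,tuple(int(v) for v in (q+.5)*k-.5),0,col,-1)
    l,t=(c0-45)*k; cv2.imwrite(f"pics/e_{n}.png",im[t:t+90*k,l:l+90*k])
cv2.imwrite("pics/e.png",np.hstack([cv2.imread("pics/e_scene.png"),cv2.imread("pics/e_top.png")]))
```

```text
clamp t 11.06 p [ 491.9 -354.2   61.6] F [-0.4  1.2 -0.6] M [0.23 0.62 0.  ] open 26.2 gf 30.0 q [ 0.89  0.5  -0.23  2.38  3.52  0.49 -1.57]
lift t 12.21 p [ 491.4 -354.2  161. ] F [ 0.5 -0.5 -3.1] M [ 0.43  1.24 -0.04] open 25.9 gf 30.0 q [ 1.14  0.29 -0.5   2.31  3.82  0.21 -1.9 ]
```

View pics/e.png

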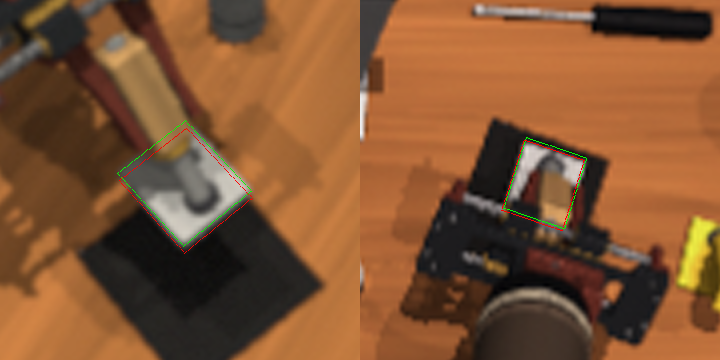

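The sole hangs level and matches the predicted outline in both views. Next I carry it to the front of the tray and press the -y end.

Run:
```python
from h import *
def go(s,z,yaw,v):
    p,o=tcp(s,z,yaw)
    robot.movel(p,o,vel=v)
try:
    go(tray(-110,-36),103,RACK[2],200)
except robot.PlanningError as e:
    print(e)
    for w in ((tray(-110,-36),103,RACK[2]),((490,-200),105,-.2),((480,-100),105,-.15)):
        q=robot.inverse_kinematics(*tcp(*w)); print(None if q is None else np.round(q,2))
    raise SystemExit
st("front")
go(tray(0,-36),54,RACK[2],100); st("over")
```

```text
front t 14.63 p [525.1  60.2 161.5] F [-0.1 -0.3 -4.5] M [0.14 1.25 0.04] open 25.8 gf 30.0 q [ 0.07  0.16 -0.56  2.5   1.99  0.5  -0.83]
over t 15.99 p [634.5  52.2 112.8] F [ 0.1 -0.6 -3.4] M [0.15 1.33 0.02] open 25.8 gf 30.0 q [ 0.11  0.43 -0.5   2.31  2.18  0.55 -0.85]
```

```bash
cat >> h.py <<'E'
def press(x,y,z0=46.,zmin=21.5,target=15.,cap=26.,step=1.0):
    xy=tray(x,y); p,o=tcp(xy,z0,RACK[2]); robot.movel(p,o,vel=60)
    robot.wait(.1); f0=np.array(monitor.sense()["force"]); z=z0; log=[]
    dz=p[2]-z0
    while z>zmin:
        p,o=tcp(xy,z-step,RACK[2]); robot.movel(p,vel=25); z-=step
        s=monitor.sense(); d=np.array(s["force"])-f0
        log.append((z,round(s["position"][2]-dz,1),*d.round(1)))
        if d[2]>cap or (d[2]>target and z<27.5): break
        step=.5 if (d[2]>2 or z<30) else 1.
    robot.wait(.15); s=monitor.sense(); print("end",z,round(s["position"][2]-dz,1),(np.array(s["force"])-f0).round(1),"t",s["time"],"M",np.round(s["moment"],2))
    for l in log: print(*[round(float(v),1) for v in l])
    return z
E
python3 - <<'E'
from h import *
z=press(0,-36); 
p,o=tcp(tray(0,-36),z,RACK[2]);
E
```

```text
end 22.5 25.0 [-3.4 -1.  17.2] t 25.025 M [-0.04 -0.43  0.01]
45.0 45.1 -0.3 -1.3 -0.4
44.0 43.9 -0.5 -1.0 -0.5
43.0 42.9 0.0 0.4 -1.0
42.0 41.9 -0.6 -1.0 -1.1
41.0 41.1 0.2 -0.8 0.6
40.0 40.4 0.1 -0.5 2.2
39.5 40.1 0.6 1.4 4.8
39.0 39.4 0.3 1.1 6.0
38.5 38.8 -0.0 0.8 7.4
38.0 38.4 0.3 0.8 7.2
37.5 38.1 0.3 1.0 9.5
37.0 37.8 0.5 2.0 9.9
36.5 34.6 0.7 -1.4 -0.0
35.5 34.6 0.4 -0.2 0.3
34.5 34.3 0.4 -0.9 -0.9
33.5 33.4 0.1 -0.6 -0.8
32.5 32.4 0.6 -0.5 -0.7
31.5 31.4 -0.1 -0.5 -0.5
30.5 30.4 0.6 -0.7 -0.8
29.5 29.4 -0.9 -0.3 -1.6
29.0 28.9 0.1 -1.7 -0.6
28.5 28.5 0.4 -0.8 -0.1
28.0 27.9 0.4 -1.9 -0.4
27.5 27.5 0.1 -0.3 -0.9
27.0 26.9 -0.3 -0.6 -1.0
26.5 26.5 0.4 -1.1 -0.4
26.0 26.0 0.1 -0.4 -0.3
25.5 25.5 -0.3 -0.9 -1.3
25.0 25.0 -0.1 -0.3 -0.4
24.5 25.0 -0.3 -0.9 3.9
24.0 25.0 -1.7 -0.9 8.6
23.5 25.0 -2.6 -1.3 10.6
23.0 25.0 -3.2 -1.4 14.2
22.5 25.0 -4.9 -1.3 16.7
```

The -y end is flat: the sole seated at exactly 25 mm with 17 N. Now the +y end.

Run:
```python
from h import *
def go(x,y,z,v): 
    p,o=tcp(tray(x,y),z,RACK[2]); robot.movel(p,o,vel=v)
go(0,-36,54,80); go(0,36,52,120); st("over")
z=press(0,36,z0=44.)
go(0,36,56,80); go(-110,20,103,150); st("out")
for n in("scene","top"):
    c=imaging.camera(n); W=cloud(c); im=c["image"]; cv2.imwrite(f"pics/f_{n}.png",im)
    W=W.reshape(-1,3);W=W[np.isfinite(W[:,0])&(W[:,2]<60)]
    L=(W[:,:2]-RACK[:2])@R.from_euler('z',RACK[2]).as_matrix()[:2,:2]-[0,78]
    print(n)
    for x0 in range(-36,36,12): print(x0,[int(np.percentile(W[m,2],85)) if (m:=(L[:,0]>=x0)&(L[:,0]<x0+12)&(L[:,1]>=y0)&(L[:,1]<y0+12)).sum()>3 else -1 for y0 in range(-66,66,12)])
a=cv2.imread("pics/f_scene.png")[150:270,370:460];b=cv2.imread("pics/f_top.png")[135:195,220:340]
cv2.imwrite("pics/f.png",np.hstack([cv2.resize(a,(300,400),interpolation=2),cv2.resize(b,(500,250),interpolation=2) if 0 else cv2.copyMakeBorder(cv2.resize(b,(500,250),interpolation=2),0,150,0,0,0)]))
```

```text
over t 26.32 p [640.4 122.8 110. ] F [ 0.7 -0.7 -3.7] M [0.08 1.28 0.02] open 25.8 gf 30.0 q [-0.05  0.47 -0.51  2.25  2.    0.63 -0.79]
end 23.0 25.0 [-2.9 -0.8 14.5] t 34.1 M [-0.13 -0.16 -0.11]
43.0 43.1 -0.4 0.0 0.4
42.0 41.9 -0.7 0.4 0.7
41.0 41.0 0.0 -0.0 1.2
40.0 40.1 0.5 -0.1 2.0
39.0 39.2 -0.5 -1.3 2.5
38.5 38.7 -0.5 -1.5 3.2
38.0 38.3 0.5 -1.0 6.2
37.5 37.6 0.3 -0.7 1.3
36.5 35.4 -0.3 -0.4 0.8
35.5 35.1 -0.8 0.0 0.0
34.5 34.4 -0.6 -0.4 1.4
33.5 33.4 -0.1 -0.3 1.5
32.5 32.4 -1.3 0.3 0.5
31.5 31.4 -0.2 0.2 0.4
30.5 30.4 -0.1 -0.5 1.3
29.5 29.4 0.1 -0.2 1.4
29.0 29.0 -0.1 -0.3 1.4
28.5 28.5 -0.4 -0.7 1.2
28.0 28.0 -0.6 0.2 1.7
27.5 27.5 -0.8 -0.7 0.9
27.0 27.0 0.3 -0.3 0.5
26.5 26.4 -0.8 -0.5 0.6
26.0 26.0 0.9 -0.0 0.9
25.5 25.4 -1.5 -0.2 1.7
25.0 25.1 -0.7 0.7 1.6
24.5 25.0 -0.8 -0.2 4.1
24.0 25.0 -0.9 -0.6 11.2
23.5 25.0 -2.2 -1.6 12.5
23.0 25.0 -3.1 -0.4 15.4
out t 35.62 p [530.3 116.8 161.7] F [ 0.3 -0.7 -3. ] M [ 0.13  1.32 -0.02] open 26.2 gf 30.0 q [-0.08  0.21 -0.58  2.44  1.8   0.6  -0.76]
scene
-36 [-1, -1, -1, -1, -1, -1, -1, -1, -1, -1, -1]
-24 [26, 26, 26, 28, 26, 23, 26, 23, -1, 26, 33]
-12 [27, 23, 25, 23, 25, 23, 25, 23, 24, 25, 34]
0 [-1, 26, 25, 25, 26, 22, 25, 25, 24, 24, 28]
12 [29, 26, 25, 26, 25, 25, 27, 25, 27, 26, 32]
24 [28, 27, 25, 25, 26, 23, 25, 23, 24, 26, 37]
top
-36 [29, 28, 27, 29, 29, 26, 30, 30, 27, 30, 27]
-24 [25, 28, 27, 30, 28, 25, 29, 27, 28, 29, 30]
-12 [28, 25, 25, 24, 27, 14, 25, 25, 15, 24, 16]
0 [21, 25, 24, 27, 26, 26, 28, 27, 24, 27, 26]
12 [28, 25, 26, 24, 26, 25, 26, 27, 27, 28, 28]
24 [36, 30, 32, 30, 30, 30, 31, 29, 17, 35, 30]
```

View pics/f.png

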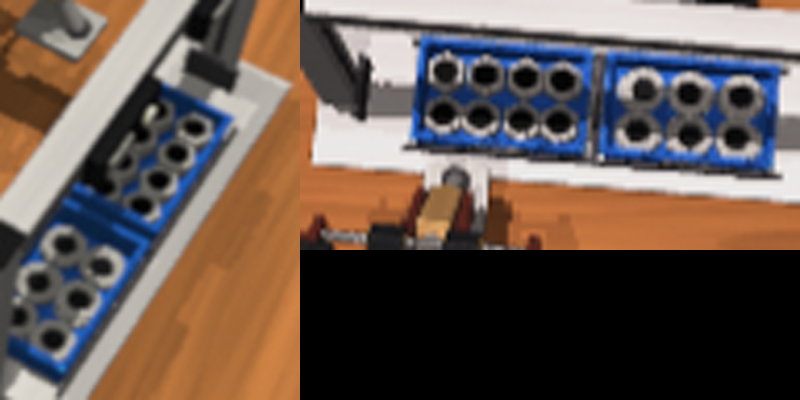

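All eight nuts now lie flat, with tops at about 25 mm everywhere in the depth map. Now I return the tamper to the mat.

Run:
```python
from h import *
def go(s,z,yaw,v):
    p,o=tcp(s,z,yaw); robot.movel(p,o,vel=v)
go(SOLE0[:2],104,SOLE0[2],200)
go(SOLE0[:2],9,SOLE0[2],100); robot.wait(.15); f0=monitor.sense()["force"][2]; z=9
while z>0.5:
    z-=1 if z>5 else .5; go(SOLE0[:2],z,SOLE0[2],25); d=monitor.sense()["force"][2]-f0
    if d>4: break
print(z,d); st("down")
claw.ungrasp(); st("open")
p,o=tcp(SOLE0[:2],3,SOLE0[2],100); robot.movel(p,o,vel=110); st("away")
a=imaging.camera("scene")["image"];b=imaging.camera("top")["image"]
f=lambda i,s:cv2.resize(i,s,interpolation=2)
cv2.imwrite("pics/g.png",np.hstack([f(a[225:345,220:340],(400,400)),f(b[160:250,360:450],(400,400))]))
```

```text
2.5 4.884852882267914
down t 41.73 p [ 492.3 -354.5   61.6] F [-0.6 -0.5  1.1] M [0.35 0.73 0.07] open 25.6 gf 30.0 q [ 1.06  0.53 -0.43  2.37  3.36  0.45 -1.37]
open t 42.78 p [ 492.  -354.3   61.1] F [ 0.4  0.3 -0. ] M [0.21 0.66 0.03] open 87.9 gf 0.0 q [ 1.06  0.53 -0.43  2.37  3.36  0.45 -1.37]
away t 43.84 p [ 424.8 -332.1  132.3] F [ 0.5 -0.2 -1.1] M [ 0.25  0.64 -0.04] open 87.9 gf 0.0 q [ 1.39  0.31 -0.67  2.46  3.64  0.31 -1.61]
```

View pics/g.png

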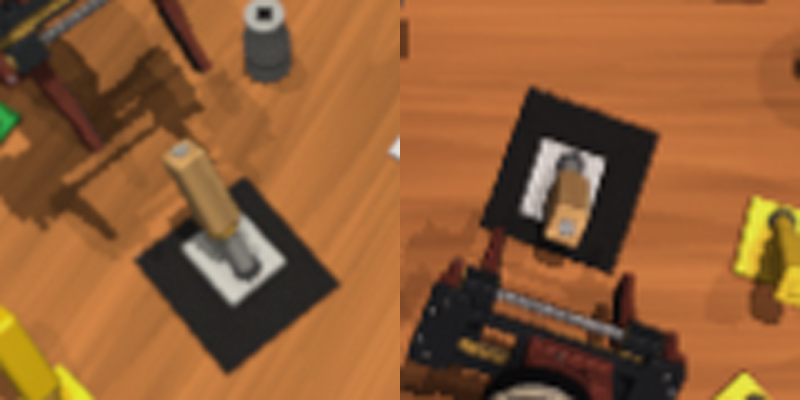

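The tamper stands upright on its mat, the socket hasn't moved, and the gripper is clear.

```bash
python3 -c "
from h import *
print(robot.sign_off())"
```

```text
the job is handed in; nothing more can be done
None
```

The job is handed in: all eight nuts lie flat, bedded with pushes of about 17 N and 15 N, the tamper stands upright on its mat, and it took about 44 s of the 67 s allowed.

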